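# Back off the knurled lamp ring two full turns

### The job

With a fingertip, roll the big black knurled ring of the lamp unit anticlockwise as seen from above: bring its white mark round to the red pointer, then go on for exactly two more full turns and stop with the mark lined up with the pointer again (a quarter turn beyond that and the ring comes off its thread). Only push the ring round: do not touch the smoky dome, pick nothing up, and leave everything else on the desk where it lies. Finish clear of everything.

Things in the scene. Friction and masses are not known exactly. Their poses are not given: they have to be found in the camera images.
- ring_centre (a point): centre of the top face of the lamp unit's knurled black ring, on its vertical axis, 60 mm above the desk. The ring is a solid disc 140 mm across over its ribs, 20 mm high (underside 40 mm above the desk), with a flat top and 40 upright ribs, 2 mm proud, round its edge; too wide to grip across. This point stays put when the ring sinks or turns
- lamp: the lamp unit's round grey body under the ring, 176 mm across, 34 mm high, on a black foot 184 mm across, bolted to the desk; origin at the centre of its underside, x axis towards the red pointer
- seat (a joint): how far the ring is pushed down on its rubber seat, m: 0 = up, 0.006 = on its stop. Takes about 4 N to start and 1 N more per mm; springs back. A fingertip pushing the ring's top face down 3 to 5 mm and moving round the axis drags the ring round by friction
- dome: smoky brown lamp dome fixed in the middle of the ring, 56 mm across, standing 15 mm above the ring's top face; origin at the centre of its underside (level with the ring's top face). Not to be touched
- ring (a joint): turn of the knurled ring in rad, growing anticlockwise seen from above (loosening); counts on over full turns. 0 = white mark at the red pointer for the first time, 6.283 = one full turn further, 12.566 = two. It starts between -2.6 and -0.6, takes about 0.07 N m and stays where it is left
- mark (a point): on the white painted mark, 32 x 12 mm, radial, on the ring's top face; this point is 58 mm from the ring's axis and goes round with the ring
- pointer (a point): red pointer, 17 x 12 mm, on the grey lamp body just outside the ring, 80 mm from the ring's axis and 36 mm above the desk; it does not turn
- cover: cream reader cover, 150 x 90 x 20 mm, lying flat; loose, to be left where it lies; origin at its underside
- stylus: yellow plastic stylus with black tip, 118 mm long, 9 mm thick, lying; loose, to be left where it lies; origin at its underside
- pin: nickel-plated hinge pin with square ends, 64 mm long, 12 mm thick, lying; loose, to be left where it lies; origin at its underside
- screwdriver: screwdriver, 170 mm long, lying, under 40 mm high; loose, to be left where it lies; origin at its underside
- tray: open blue plastic parts tray, 100 x 75 x 28 mm; loose, to be left where it lies; origin at its underside
- collar: small brass collar, outer diameter 44 mm, 14 mm high; loose, to be left where it lies; origin at its underside
There are look-alikes about, which are no part of the job. Leave any blue or yellow look-alike of the lamp alone.

How it is judged (in metres and radians):
On the way, in this order (a step that is already met when the one before it is completed fails the run):
1. the white mark comes round to the red pointer (value of joint ring above -0.2 rad).
2. the first full turn is made (value of joint ring above 6.083 rad).
3. the second full turn is made (value of joint ring above 12.266 rad).
At the end, for the whole second after the job is handed in: The ring stands still, two full turns past the first meeting of mark and pointer, the mark within 0.3 rad (17 degrees) of the pointer; the loose things are within 20 mm of where they lay (value of joint ring between 12.266 and 12.866 rad and velocity of joint ring between -0.05 and 0.05 rad/s and distance of each of cover, stylus, pin, screwdriver, tray, collar from where it was at the start of the episode below 0.02 m); the robot touches nothing.
It fails at once if the ring is turned more than a quarter turn too far and comes off its thread (value of joint ring above 14.137 rad).
It fails at once if the smoky dome is touched (contact force between any of the fingers, the arm and dome above 0.5 N).
It fails at once if another thing on the desk is picked up or pushed about (moved 20 mm) (distance of any of cover, stylus, pin, screwdriver, tray, collar from where it was at the start of the episode above 0.02 m).
It also fails if it takes over 72 s, if anything falls off the work surface, if the arm or the gripper's body presses on something with over 40 N, if the wrist force passes 120 N, or if a joint passes its speed limit or range.

### The arm

A 7-joint arm with a two-finger parallel gripper is mounted at the origin on the work surface. World frame = base frame: x ahead of the robot, y to its left, z up, the work surface at z = 0. Lengths are in mm, angles in rad, forces in N, time in s.
With the tool pointing down it reaches from about 400 to 875 mm from the base axis. Payload 4.4 kg.
Tool frame: the origin (TCP) lies at the very end of the fingers, on their centre line; the grasp point (between the pads) lies 19 mm behind it; z points along the fingers, x is the direction in which the jaws open and shut, and the axes are right-handed (so a half turn about z gives the same grasp; the last joint's range is limited). The gripper opens to 85 mm and grips with 20 to 120 N. Pads are 22 mm wide; open, the fingers measure 114 mm over their backs; the gripper's body (76 mm by 85 mm) begins 54 mm behind the grasp point. The pads swing forward as they close: fully open they stand 13 mm farther back than shut.
Start: joints at [-1.205, 0.628, 0.038, 1.517, -0.027, 0.996, -0.02], TCP at [272.008, 590.364, 231.313] pointing down, gripper open.
Joint ranges: [-3.06, 3.06], [-0.37, 2.12], [-1.25, 1.32], [0.18, 2.47], [-1.1, 4.24], [0.23, 1.98], [-2.94, 2.94]. Speed limits (rad/s): [2.57, 2.57, 3.14, 3.14, 3.14, 3.14, 3.14].

### API

Orientations are given as [roll, pitch, yaw] about the fixed x, y, z axes, in that order (R = Rz(yaw) Ry(pitch) Rx(roll)).
In Python, from cell import ctrl, get_image, job, models gives the robot as it stands.
- The arm moves only by the tool move_arm, never from a script. Its argument "moves" is a list that holds one entry, the list of rows, each a list of 6 numbers: the shift along the tool's x, y, z in m, then the turn, a rotation vector about the tool's x, y, z in rad. A call has 1 to 20 rows; each row is the pose to reach, as a shift and turn from the pose commanded when the call began, along the tool's axes at that moment; what a row does not reach only later rows make up. A row lasts 1/8 s, in which the tool goes at most 62.5 mm and 10.7 degrees, less where a joint would pass 70% of its speed; a pose out of reach is approached as far as the arm can. A call with a gripper value outside its range is refused whole. "jaw" is the opening, from 0 (shut) to 1 (fully open), set as the call begins (left out, the last holds). The fingers move at their own pace and stop on an object; the grip force is fixed at half the most. Time passes only in rows, so rows that repeat a pose let the fingers close. It gives the time, the measured TCP pose, the force and the opening at its end, in the units of the state.
- ctrl.read_state(): the state, without advancing time (a new reading comes with each control period).
- get_image(name): name is "side" or "top" or "wrist"; returns a dict with "color" (384x512x3 uint8, blue, green, red), "fov_y" (degrees; the focal length in pixels is half the picture's height over the tangent of half this angle, whatever the lens; pixels are square), "cx", "cy" (the principal point, pixels), "k1" (the pictures are not rectified: a ray, as slopes to the right and down, at radius r is drawn at 1 + k1 r^2 times it, then the intrinsics apply), "origin" and "orientation" of the camera in the world; the wrist camera has in their place "hand_eye" (4x4, takes a point from camera to tool coordinates, whose origin is the TCP and whose axes are the tool frame's). Camera axes: x right, y up, looking along -z (the intrinsics and any distortion apply to the point x, -y, -z); pixel columns grow to the right and rows downward; lengths in mm; the calibration is good to about 2 mm. A picture is of the moment at which its call begins: read the wrist's pose just before it. There is no depth.
- job.finish_job(): hands the job in, once; it reports no verdict.
Trained networks look in the newest picture that a camera, given by its name, has taken for a name from the list of things; names that differ only in an ending like _2 or _b are one class to them, and where a whole thing is asked for, a point or a joint stands for the part that bears it (a point fixed in the world has none). Each returns a list of dicts, best first, with "score" (0 to 1); they miss things now and then, are a little off and sometimes report something else, mostly with a low value. They report only what shows in the picture. A call takes as long as a camera call. They do not tell look-alikes from the thing itself.
- models.cut_out(camera, thing): "pixels" (384x512 bool, what is visible of it) and "uv" ([column, row] in pixels, amid what is visible of it).
- models.place_of(camera, thing): "uv" ([column, row] in pixels: a listed point, or the origin of a listed thing).
The state is a dict: "clock": time; "qpos": joint angles; "qd": joint speeds; "tau": joint torques, N m; "eef_pos": TCP position; "tool_rot": TCP orientation; "force": force on the tool from outside, world axes, zero at the start; "torque": the same for the moment, N m; "width": finger opening in mm.
Only numpy, scipy, OpenCV 4.12 (cv2) and the standard library are available. Lean on these libraries where they do the work, as an engineer would, in place of code of your own. Each camera call takes 0.05 s, during which the arm holds its last target.

## Working session

There is one attempt and no reset: what is moved stays moved. The work goes in short steps, Python scripts to look and compute and a tool call to move; the robot and the scene stay as the last step left them, time stands still between calls to the robot, and variables do not carry over. Pictures are saved under pics/ and viewed, and the job is handed in when it is done.

Besides the shell and the picture viewer there is one more tool, called after "Request:" as name(argument=value, ...) on one line, values as JSON. move_arm: Moves the arm, as the interface text tells. Its arguments: {"type":"object","properties":{"moves":{"type":"array","items":{"type":"array","items":{"type":"array","items":{"type":"number"}}}},"jaw":{"type":"number"}},"required":["moves"]}

```bash
ls; mkdir -p pics; python3 - <<'E'
from cell import ctrl,get_image,job,models
import cv2
s=ctrl.read_state(); print({k:s[k] for k in ['clock','eef_pos','tool_rot','force','width']})
for n in ['side','top','wrist']:
    im=get_image(n); cv2.imwrite(f'pics/{n}0.png',im['color']); print(n,{k:v for k,v in im.items() if k!='color'})
    for t in ['ring_centre','lamp','mark','pointer','dome']:
        print(n,t,[(round(d['score'],2),[round(float(x),1) for x in d['uv']]) for d in models.place_of(n,t)][:4])
E
```

```text
pics
{'clock': 0.0, 'eef_pos': array([271.70162581, 589.77824021, 230.37313526]), 'tool_rot': array([3.14157417e+00, 1.95829375e-03, 1.13904970e+00]), 'force': array([ 0.25585549, -0.10540695, -0.95162534]), 'width': 85.0105642494604}
side {'fov_y': 42.89029736679152, 'cx': 248.63442438337032, 'cy': 191.77433856680702, 'k1': 0.07323425146370384, 'origin': array([ 383.93265198, 1107.68532572,  783.72805533]), 'orientation': array([ 0.97085207, -0.018817  , -2.9731046 ])}
side ring_centre [(0.86, [249.6, 141.4]), (0.69, [229.4, 209.0]), (0.66, [352.7, 276.5])]
side lamp [(0.95, [249.9, 162.4]), (0.85, [228.5, 232.2]), (0.7, [345.5, 298.2]), (0.52, [147.5, 231.2])]
side mark [(0.85, [232.2, 139.1]), (0.79, [250.5, 206.9]), (0.61, [323.6, 261.0]), (0.47, [189.8, 187.9])]
side pointer [(0.82, [227.3, 141.3]), (0.7, [200.5, 210.7]), (0.56, [314.5, 267.9])]
side dome [(0.85, [349.6, 276.7]), (0.71, [250.9, 142.0]), (0.68, [225.3, 211.0])]
top {'fov_y': 54.83492059051312, 'cx': 254.59407244069828, 'cy': 197.24546409227142, 'k1': -0.000742753720964835, 'origin': array([ 447.21761414,   49.731
[... 438 characters left out ...]
85, [215.9, 182.7]), (0.84, [156.6, 289.5]), (0.57, [345.2, 176.7])]
wrist {'fov_y': 62.41675722077258, 'cx': 249.96975809308086, 'cy': 193.9581796555059, 'k1': -0.06761325855884961, 'hand_eye': array([[ 9.99999832e-01, -3.16296220e-04,  4.86565943e-04,
        -3.84822641e-01],
       [-1.63064856e-04, -9.57785861e-01, -2.87482551e-01,
        -7.24107173e+01],
       [ 5.56955625e-04,  2.87482423e-01, -9.57785752e-01,
        -1.42397890e+02],
       [ 0.00000000e+00,  0.00000000e+00,  0.00000000e+00,
         1.00000000e+00]])}
wrist ring_centre [(0.63, [52.4, 276.0])]
wrist lamp [(0.93, [78.9, 255.6])]
wrist mark [(0.83, [58.3, 318.0])]
wrist pointer []
wrist dome [(0.96, [53.6, 278.7])]
```

View pics/top0.png

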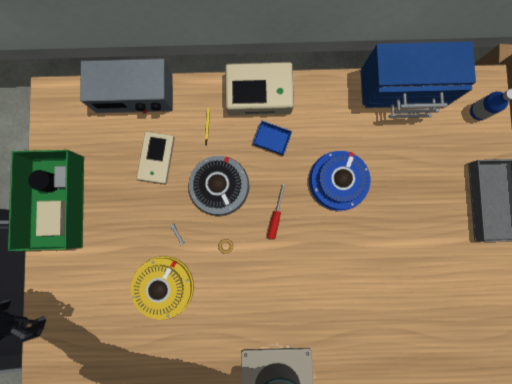

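View pics/side0.png

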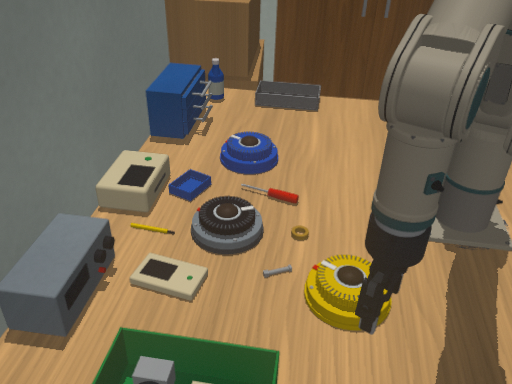

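View pics/wrist0.png

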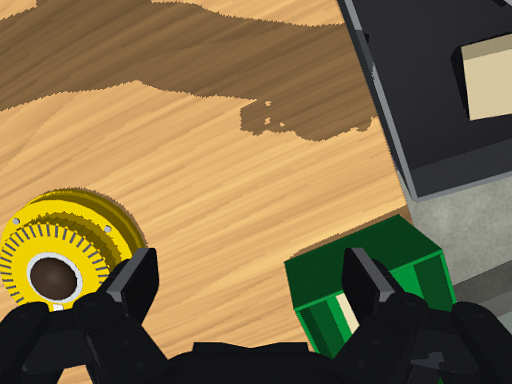

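Candidates for the lamp in the top view are the grey body with black ring at (217,184), a yellow look-alike at (161,289) and a blue one at (341,179). The black and grey one matches the description: its mark is at about (226,203) and its red pointer at about (228,158). I'll measure it and check a close crop.

```bash
cat > h.py <<'E'
from cell import ctrl,get_image,job,models
import cv2,numpy as np
from scipy.spatial.transform import Rotation as Ro
def cam(im,st=None):
    if 'hand_eye' in im:
        T=np.eye(4);T[:3,:3]=Ro.from_euler('xyz',st['tool_rot']).as_matrix();T[:3,3]=st['eef_pos'];T=T@np.array(im['hand_eye'])
        return T[:3,:3],T[:3,3]
    return Ro.from_euler('xyz',im['orientation']).as_matrix(),np.array(im['origin'])
def K(im):
    f=im['color'].shape[0]/2/np.tan(np.radians(im['fov_y']/2))
    return np.array([[f,0,im['cx']],[0,f,im['cy']],[0,0,1]]),np.array([im['k1'],0,0,0,0.])
def back(im,uv,z,st=None):
    R,o=cam(im,st);k,d=K(im)
    p=cv2.undistortPoints(np.array([[uv]],float),k,d)[0,0]
    r=R@np.array([p[0],-p[1],-1]);return o+r*(z-o[2])/r[2]
def proj(im,P,st=None):
    R,o=cam(im,st);k,d=K(im)
    q=(np.atleast_2d(P)-o)@R;q=q*[1,-1,-1]
    return cv2.projectPoints(q,np.zeros(3),np.zeros(3),k,d)[0][:,0]
E
python3 - <<'E'
from h import *
for n in ['top','side']:
    im=get_image(n)
    for t,z in [('ring_centre',60),('mark',60),('pointer',36),('dome',60),('lamp',0)]:
        for d in models.place_of(n,t): print(n,t,round(d['score'],2),back(im,d['uv'],z).round(1)[:2])
    for t,z in [('collar',7),('pin',6),('screwdriver',12),('tray',0),('stylus',4)]:
        for d in models.place_of(n,t)[:2]: print(n,t,round(d['score'],2),back(im,d['uv'],z).round(1)[:2])
    c=im['color']; x,y=(217,184) if n=='top' else (228,220)
    cv2.imwrite(f'pics/c_{n}.png',cv2.resize(c[y-50:y+50,x-60:x+60],None,fx=5,fy=5,interpolation=cv2.INTER_CUBIC))
E
```

```text
top ring_centre 0.86 [591.2 155.7]
top ring_centre 0.86 [ 597.2 -200. ]
top ring_centre 0.62 [277.9 329.3]
top mark 0.82 [ 642.4 -225.6]
top mark 0.73 [534.9 130. ]
top mark 0.66 [598.5 166. ]
top mark 0.63 [337.6 295.4]
top pointer 0.91 [665.  136.9]
top pointer 0.85 [ 661.  -235.2]
top pointer 0.76 [358.8 292.3]
top dome 0.74 [289.9 330.7]
top dome 0.73 [589.2 170.2]
top dome 0.5 [ 587.  -207.6]
top lamp 0.97 [ 589.6 -213.6]
top lamp 0.56 [282.5 334.8]
top collar 0.56 [401.1 146.1]
top pin 0.56 [439.2 288.1]
top screwdriver 0.6 [508.7 -10.2]
top tray 0.71 [740.2  -4.1]
top stylus 0.4 [789.4 193. ]
side ring_centre 0.81 [ 587.3 -220.5]
side ring_centre 0.62 [589.2 149.5]
side ring_centre 0.47 [440.9 354.8]
side mark 0.89 [ 643.6 -220.8]
side mark 0.86 [535.6 116. ]
side mark 0.55 [341.3 299.6]
side pointer 0.87 [ 659.8 -237.3]
side pointer 0.79 [353.9 290. ]
side pointer 0.65 [658.9 137.1]
side pointer 0.21 [707.2  47.9]
side dome 0.72 [286.  343.7]
side dome 0.53 [ 589.1 -212.2]
side dome 0.48 [587.3 157.6]
side lamp 0.84 [593.6 151.6]
side lamp 0.84 [ 590.1 -205. ]
side lamp 0.69 [281.4 334.2]
side collar 0.55 [400.  151.9]
side collar 0.34 [510.1 -13. ]
side pin 0.73 [444.5 296.6]
side pin 0.73 [597.8  77.6]
side screwdriver 0.83 [504.8  -9.7]
side screwdriver 0.72 [610.3  82.9]
side tray 0.58 [726.9 -20.6]
side stylus 0.57 [579.9 161.4]
side stylus 0.46 [763.7 201.2]
```

View pics/c_top.png

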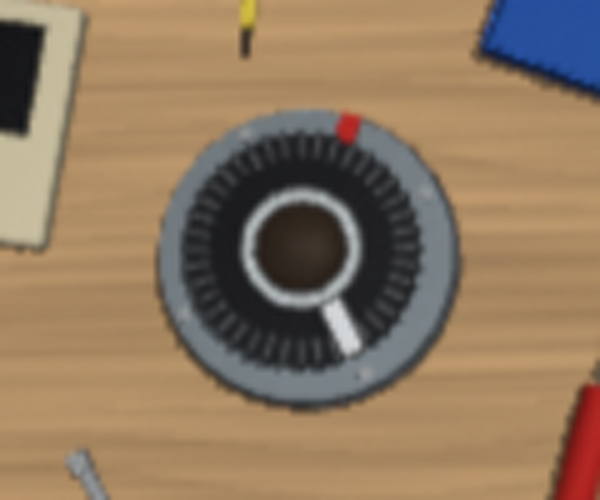

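View pics/c_side.png

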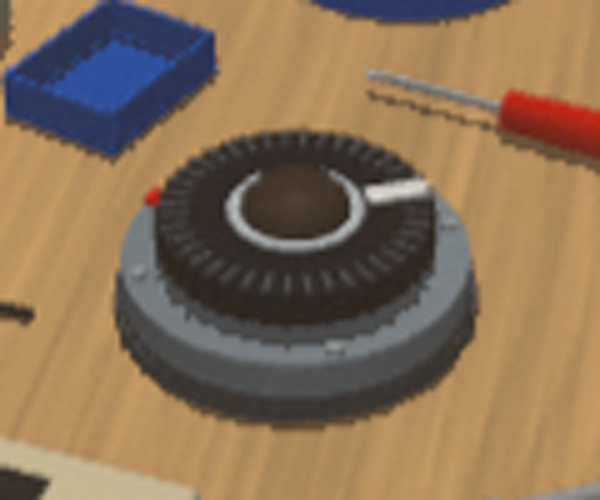

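The crops confirm the choice: grey body, black ring, smoky dome. The ring starts at about -2.4 rad. Next I move above it with the jaws shut and measure from the wrist.

Request:
move_arm(moves=[[[-0.05,0.09,-0.02,0,0,0.16],[-0.1,0.17,-0.02,0,0,0.33],[-0.14,0.25,-0.02,0,0,0.5],[-0.18,0.32,-0.02,0,0,0.66],[-0.21,0.38,-0.02,0,0,0.82],[-0.24,0.43,-0.02,0,0,0.98],[-0.267,0.471,-0.02,0,0,1.139],[-0.267,0.471,-0.02,0,0,1.139],[-0.267,0.471,-0.02,0,0,1.139],[-0.267,0.471,-0.02,0,0,1.139],[-0.267,0.471,-0.02,0,0,1.139]]], jaw=0)

```text
clock: 3.38
eef_pos: [587.6, 151.5, 251.1]
tool_rot: [-3.141, 0.001, 0.0]
force: [-0.7, 0.6, -0.5]
width: -0.0
```

```bash
python3 - <<'E'
from h import *
s=ctrl.read_state(); print(s['clock'],s['eef_pos'],s['tool_rot'],s['force'],s['width'],s['qpos'])
for n in ['wrist','side']:
    im=get_image(n); cv2.imwrite(f'pics/{n}1.png',im['color'])
    st=s if n=='wrist' else None
    for t,z in [('ring_centre',60),('mark',60),('pointer',36),('dome',60)]:
        for d in models.place_of(n,t)[:2]: print(n,t,round(d['score'],2),np.round(d['uv'],1),back(im,d['uv'],z,st).round(1)[:2])
    if n=='wrist':
        c=im['color'].copy()
        # silver ring/dark ring: fit ellipse on ring mask
        for d in models.cut_out(n,'ring')[:1]:
            m=d['pixels'].astype(np.uint8); print('ring mask',m.sum(),d['score'])
            ct=max(cv2.findContours(m,0,1)[0],key=cv2.contourArea)
            P=np.array([back(im,p[0],60,s)[:2] for p in cv2.convexHull(ct)])
            print('enclosing z60',cv2.minEnclosingCircle(P.astype(np.float32)))
        for d in models.cut_out(n,'dome')[:1]:
            m=d['pixels'].astype(np.uint8)
            ct=max(cv2.findContours(m,0,1)[0],key=cv2.contourArea)
            P=np.array([back(im,p[0],60,s)[:2] for p in ct]); print('dome',cv2.minEnclosingCircle(P.astype(np.float32)))
        for r,z,cx in [(70,60,(588,153)),(88,34,(588,153)),(28,60,(588,153))]:
            a=np.linspace(0,6.29,90); Q=np.c_[cx[0]+r*np.cos(a),cx[1]+r*np.sin(a),0*a+z]
            for u in proj(im,Q,s): cv2.circle(c,tuple(int(round(v)) for v in u),0,(0,255,0),-1)
        cv2.imwrite('pics/w1o.png',c)
E
```

```text
3.375 [587.58642031 151.5364039  251.07952232] [-3.14068400e+00  8.72038200e-04  3.82776708e-04] [-0.7060735   0.64277372 -0.51311753] -0.032251793590354814 [-0.52246858  0.56761162  0.36267307  1.62656766 -0.23137387  0.99057907
 -0.08385381]
wrist ring_centre 0.68 [246.3 162.8] [584.  158.7]
wrist mark 0.95 [ 1.7 25.6] [337.2 301.2]
wrist mark 0.69 [205.1 186.3] [538.9 132.7]
wrist pointer 0.83 [34.4 37.2] [355.8 292.7]
wrist pointer 0.64 [313.6 182. ] [662.2 131.4]
wrist dome 0.9 [249.6 165.8] [587.5 155.4]
ring mask 1404 0.91
enclosing z60 ((349.85833740234375, 294.6422119140625), 35.04767608642578)
dome ((587.0822143554688, 158.389892578125), 27.739803314208984)
side ring_centre 0.98 [249.  142.2] [ 592.2 -204.4]
side ring_centre 0.84 [354.1 275.4] [278.3 325.8]
side mark 0.9 [235.2 138.3] [ 638.5 -220.5]
side mark 0.65 [324.7 261. ] [340.7 293. ]
side pointer 0.9 [224.9 141.9] [ 674.4 -234.3]
side pointer 0.82 [199.2 207.8] [666.1 124.4]
side dome 0.64 [253.3 140.8] [ 580.6 -215.9]
side dome 0.63 [224.5 211.1] [592.4 157.4]
```

View pics/w1o.png

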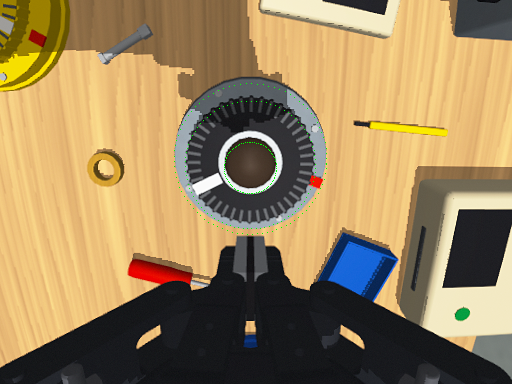

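```bash
python3 - <<'E'
from h import *
s=ctrl.read_state(); im=get_image('wrist'); c=im['color']
g=c.min(axis=2).astype(int)
# white annulus: radial subpixel outer edge from (250,163)
def radial(img,c0,r0,r1,fn):
    pts=[]
    for a in np.linspace(0,2*np.pi,120,endpoint=False):
        rr=np.arange(r0,r1,.25); x=(c0[0]+rr*np.cos(a)).astype(np.float32)[None];y=(c0[1]+rr*np.sin(a)).astype(np.float32)[None]
        v=cv2.remap(img,x,y,cv2.INTER_LINEAR)[0].astype(float); i=fn(v); pts.append((x[0,i],y[0,i]))
    return np.array(pts)
g=cv2.GaussianBlur(c,(3,3),0).min(axis=2)
from scipy.optimize import least_squares
def fit(pts,z):
    P=np.array([back(im,p,z,s)[:2] for p in pts])
    f=least_squares(lambda q:np.hypot(*(P-q[:2]).T)-q[2],[588,156,30],loss='soft_l1'); return f.x.round(1),np.abs(f.fun).mean().round(2)
p=radial(g,(250,163),25,40,lambda v:np.argmin(np.diff(v)));print('annulus outer',fit(p,60))
p=radial(g,(250,163),18,32,lambda v:np.argmax(np.diff(v)));print('annulus inner',fit(p,60))
sat=cv2.cvtColor(c,cv2.COLOR_BGR2HSV)[:,:,1]
p=radial(sat,(250,153),68,90,lambda v:np.argmax(np.diff(v)))
p=p[p[:,1]<225];print('body/foot outer',fit(p,34),fit(p,6))
E
python3 - <<'E'
import cv2
c=cv2.imread('pics/wrist1.png')[60:250,150:350]
cv2.imwrite('pics/w1c.png',cv2.resize(c,None,fx=3,fy=3,interpolation=2))
E
```

```text
annulus outer (array([587.9, 158.7,  34. ]), np.float64(0.24))
annulus inner (array([587.8, 158.6,  27.2]), np.float64(0.26))
body/foot outer (array([587.8, 160.2,  87.4]), np.float64(0.59)) (array([587.7, 155.2,  94.2]), np.float64(0.64))
```

View pics/w1c.png

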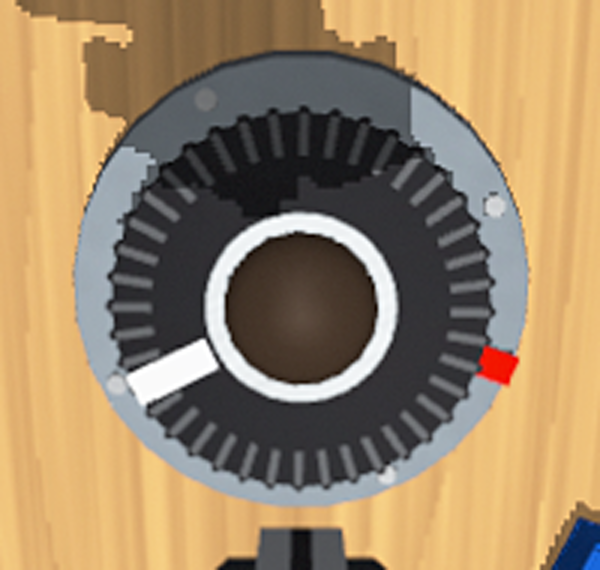

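The ring centre is at about (588, 157). The wrist fit gives y 158.7 and the top view about 155.5. The shut tip is about 14 × 22 mm, so I'll use a contact radius of 52 mm, starting at the +y side. First a hover at about 5 mm above the ring.

Request:
move_arm(moves=[[[0,-0.03,0,0,0,0],[0,-0.058,0.02,0,0,0],[0,-0.058,0.06,0,0,0],[0,-0.058,0.1,0,0,0],[0,-0.058,0.14,0,0,0],[0,-0.058,0.165,0,0,0],[0,-0.058,0.18,0,0,0],[0,-0.058,0.186,0,0,0],[0,-0.058,0.186,0,0,0],[0,-0.058,0.186,0,0,0]]])

```text
clock: 5.28
eef_pos: [588.8, 209.0, 66.3]
tool_rot: [-3.141, -0.002, -0.0]
force: [0.5, -0.2, -0.4]
width: 0.1
```

```bash
python3 - <<'E'
from h import *
for i in range(2):
    s=ctrl.read_state(); print(s['clock'],s['eef_pos'],s['tool_rot'],s['force'],s['qpos'])
    im=get_image('side' if i else 'wrist'); cv2.imwrite(f'pics/b{i}.png',im['color'])
c=im['color'];y,x=200,230
cv2.imwrite('pics/b1c.png',cv2.resize(c[y-70:y+60,x-70:x+70],None,fx=4,fy=4,interpolation=2))
E
```

```text
5.275 [588.77792195 209.00403314  66.30656874] [-3.14090274e+00 -1.79045570e-03 -2.38698358e-05] [ 0.51283636 -0.24976859 -0.38768445] [-0.54728197  0.81731802  0.26899552  1.72509613 -0.32971813  0.64184798
 -0.09372594]
5.325 [588.76025112 208.97264252  66.33105942] [-3.14090508e+00 -1.79231198e-03 -5.83234944e-05] [ 0.0242144   0.22647205 -0.30251978] [-0.54723777  0.81724896  0.26896955  1.72516759 -0.3296659   0.64183251
 -0.09376188]
```

View pics/b0.png

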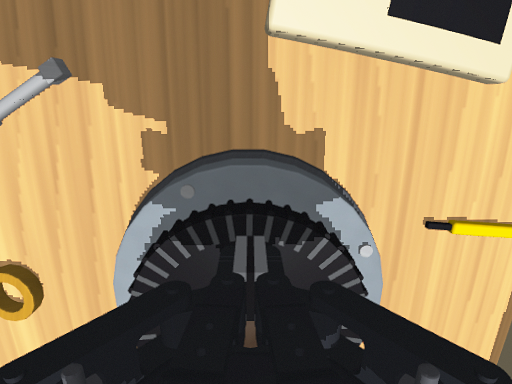

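View pics/b1c.png

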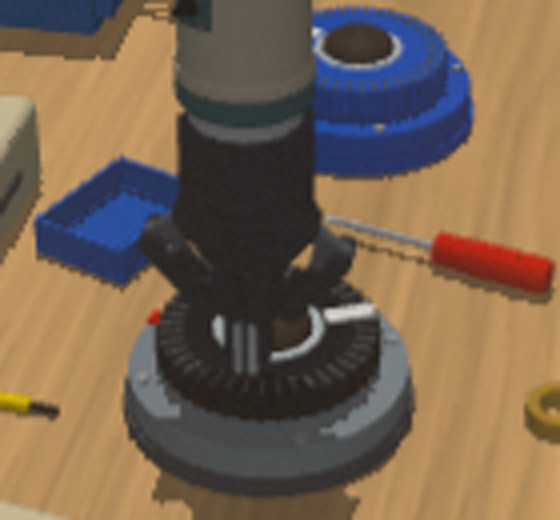

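The side crop shows the tip over the ring's black face, clear of the dome. Now I press down gently.

Request:
move_arm(moves=[[[0,0,0.003,0,0,0],[0,0,0.006,0,0,0],[0,0,0.008,0,0,0],[0,0,0.01,0,0,0],[0,0,0.01,0,0,0],[0,0,0.01,0,0,0]]])

```text
clock: 6.12
eef_pos: [588.3, 209.0, 55.8]
tool_rot: [-3.141, -0.001, 0.0]
force: [-0.5, -0.1, 5.4]
width: -0.2
```

Request:
move_arm(moves=[[[0,0,0.0015,0,0,0],[-0.0081,0.0006,0.0015,0,0,0],[-0.0161,0.0025,0.0015,0,0,0],[-0.0236,0.0057,0.0015,0,0,0],[-0.0306,0.0099,0.0015,0,0,0],[-0.0368,0.0152,0.0015,0,0,0],[-0.0421,0.0214,0.0015,0,0,0],[-0.0463,0.0284,0.0015,0,0,0],[-0.0495,0.0359,0.0015,0,0,0],[-0.0514,0.0439,0.0015,0,0,0],[-0.052,0.052,0.0015,0,0,0]]])

```text
clock: 7.5
eef_pos: [537.7, 157.8, 54.7]
tool_rot: [-3.14, -0.004, 0.001]
force: [0.3, 2.5, 6.0]
width: -0.3
```

```bash
python3 - <<'E'
from h import *
for i in range(2):
    s=ctrl.read_state(); print(s['clock'],s['eef_pos'],s['force'],s['torque'])
    im=get_image('side' if i else 'wrist'); cv2.imwrite(f'pics/d{i}.png',im['color'])
c=im['color'];y,x=200,230
cv2.imwrite('pics/d1c.png',cv2.resize(c[y-70:y+60,x-70:x+70],None,fx=4,fy=4,interpolation=2))
E
```

```text
7.5 [537.656443   157.75517444  54.72337429] [0.32042271 2.46686373 6.01999474] [ 0.50072502 -0.22357709  0.0305803 ]
7.55 [537.62310998 156.1090934   54.76513143] [0.83088558 0.60344653 7.18613955] [ 0.37405945 -0.17803913  0.00239795]
```

View pics/d0.png

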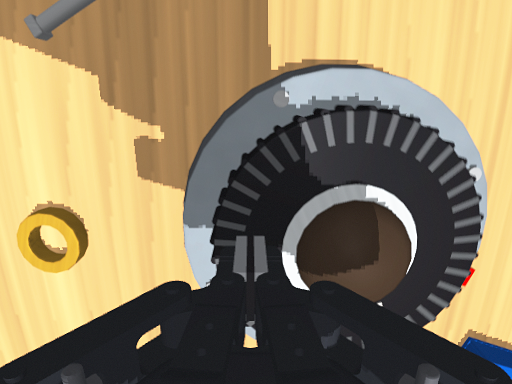

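View pics/d1c.png

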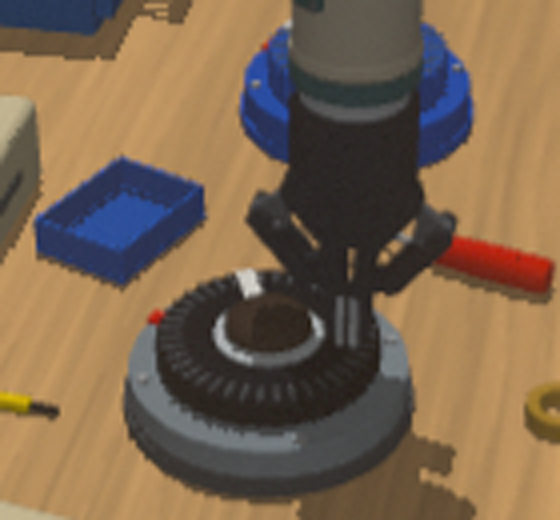

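The ring follows the tip with little slip: the mark moved from the right to the back left, crop (249,283). Carrying on with half circles.

Request:
move_arm(moves=[[[0.0006,0.0081,0,0,0,0],[0.0025,0.0161,0,0,0,0],[0.0057,0.0236,0,0,0,0],[0.0099,0.0306,0,0,0,0],[0.0152,0.0368,0,0,0,0],[0.0214,0.0421,0,0,0,0],[0.0284,0.0463,0,0,0,0],[0.0359,0.0495,0,0,0,0],[0.0439,0.0514,0,0,0,0],[0.052,0.052,0,0,0,0],[0.0601,0.0514,0,0,0,0],[0.0681,0.0495,0,0,0,0],[0.0756,0.0463,0,0,0,0],[0.0826,0.0421,0,0,0,0],[0.0888,0.0368,0,0,0,0],[0.0941,0.0306,0,0,0,0],[0.0983,0.0236,0,0,0,0],[0.1015,0.0161,0,0,0,0],[0.1034,0.0081,0,0,0,0],[0.104,0,0,0,0,0]]])

```text
clock: 10.1
eef_pos: [641.6, 155.5, 54.7]
tool_rot: [3.14, -0.003, -0.001]
force: [0.6, -1.9, 6.1]
width: 0.0
```

```bash
cat > look.py <<'E'
from h import *
import sys
t=sys.argv[1]
s=ctrl.read_state(); print(s['clock'],s['eef_pos'].round(1),s['force'].round(1))
for n in ['side','wrist']:
    im=get_image(n);c=im['color'];st=s if n=='wrist' else None
    for d in models.place_of(n,'mark'):
        P=back(im,d['uv'],60-4,st)[:2]-[588,157]
        if 35<np.hypot(*P)<80: print(n,round(d['score'],2),np.round(d['uv'],1),P.round(1),'ang',np.degrees(np.arctan2(P[1],P[0])).round(1))
    for d in models.place_of(n,'pointer'):
        P=back(im,d['uv'],36,st)[:2]-[588,157]
        if 60<np.hypot(*P)<100: print(n,'pointer',round(d['score'],2),P.round(1),'ang',np.degrees(np.arctan2(P[1],P[0])).round(1))
    if n=='side': a=cv2.resize(c[130:260,160:300],(420,390),interpolation=2)
    else: b=cv2.resize(c,(380,285),interpolation=3)
o=np.zeros((390,800,3),np.uint8);o[:,:420]=a;o[:285,420:]=b
cv2.imwrite(f'pics/{t}.png',o)
E
python3 look.py e1
```

```text
10.1 [641.6 155.5  54.7] [ 0.6 -1.9  6.1]
side 0.71 [228.  225.2] [-14.4  48.8] ang 106.5
side pointer 0.62 [ 80.1 -21.2] ang -14.8
wrist 0.9 [106.5 134.8] [-9.9 56.3] ang 100.0
wrist pointer 0.74 [ 74.3 -27.2] ang -20.1
```

View pics/e1.png

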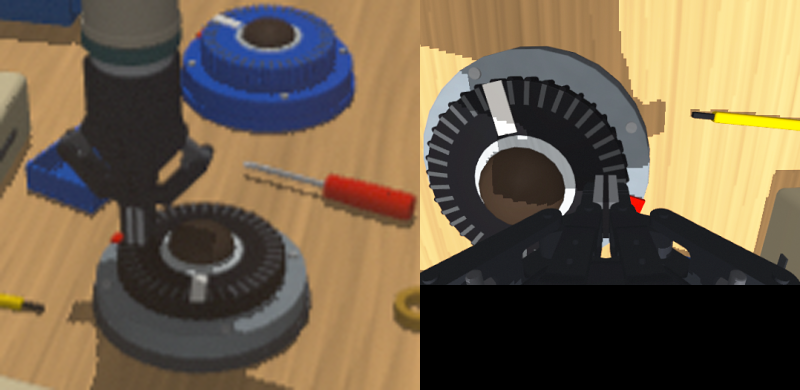

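The mark is now at about +103°, so the ring has turned about 256° for 270° of tool travel. It stands about 120° past the first meeting, and about 600° remains.

Request:
move_arm(moves=[[[-0.0006,-0.0081,0,0,0,0],[-0.0025,-0.0161,0,0,0,0],[-0.0057,-0.0236,0,0,0,0],[-0.0099,-0.0306,0,0,0,0],[-0.0152,-0.0368,0,0,0,0],[-0.0214,-0.0421,0,0,0,0],[-0.0284,-0.0463,0,0,0,0],[-0.0359,-0.0495,0,0,0,0],[-0.0439,-0.0514,0,0,0,0],[-0.052,-0.052,0,0,0,0],[-0.0601,-0.0514,0,0,0,0],[-0.0681,-0.0495,0,0,0,0],[-0.0756,-0.0463,0,0,0,0],[-0.0826,-0.0421,0,0,0,0],[-0.0888,-0.0368,0,0,0,0],[-0.0941,-0.0306,0,0,0,0],[-0.0983,-0.0236,0,0,0,0],[-0.1015,-0.0161,0,0,0,0],[-0.1034,-0.0081,0,0,0,0],[-0.104,0,0,0,0,0]]])

```text
clock: 12.9
eef_pos: [537.6, 157.8, 54.7]
tool_rot: [-3.14, -0.004, 0.001]
force: [0.4, 2.0, 7.0]
width: -0.2
```

```bash
python3 look.py e2
```

```text
12.9 [537.6 157.8  54.7] [0.4 2.  7. ]
side 0.88 [231.6 198.3] [ -1.  -62.6] ang -90.9
side pointer 0.77 [ 62.8 -12.8] ang -11.6
wrist 0.82 [354.5 342.1] [  8.4 -55.2] ang -81.4
wrist pointer 0.65 [ 73.7 -22.8] ang -17.2
```

View pics/e2.png

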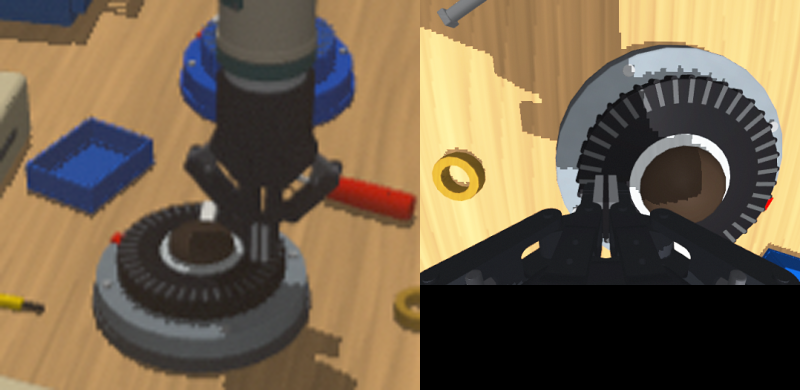

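The mark is at about -86°, so the ring stands at about 291°, with 429° left.

Request:
move_arm(moves=[[[0.0006,0.0081,0,0,0,0],[0.0025,0.0161,0,0,0,0],[0.0057,0.0236,0,0,0,0],[0.0099,0.0306,0,0,0,0],[0.0152,0.0368,0,0,0,0],[0.0214,0.0421,0,0,0,0],[0.0284,0.0463,0,0,0,0],[0.0359,0.0495,0,0,0,0],[0.0439,0.0514,0,0,0,0],[0.052,0.052,0,0,0,0],[0.0601,0.0514,0,0,0,0],[0.0681,0.0495,0,0,0,0],[0.0756,0.0463,0,0,0,0],[0.0826,0.0421,0,0,0,0],[0.0888,0.0368,0,0,0,0],[0.0941,0.0306,0,0,0,0],[0.0983,0.0236,0,0,0,0],[0.1015,0.0161,0,0,0,0],[0.1034,0.0081,0,0,0,0],[0.104,0,0,0,0,0]]])

```text
clock: 15.7
eef_pos: [641.6, 155.5, 54.8]
tool_rot: [3.14, -0.003, -0.001]
force: [-0.4, -2.3, 5.6]
width: 0.0
```

```bash
python3 look.py e3
```

```text
15.7 [641.6 155.5  54.8] [-0.4 -2.3  5.6]
side 0.96 [218.7 224.3] [ 8.1 49.6] ang 80.7
side pointer 0.57 [ 72.4 -31.9] ang -23.8
wrist 0.88 [142.  130.7] [ 6.4 57.9] ang 83.7
wrist pointer 0.86 [ 75.6 -29. ] ang -21.0
```

View pics/e3.png

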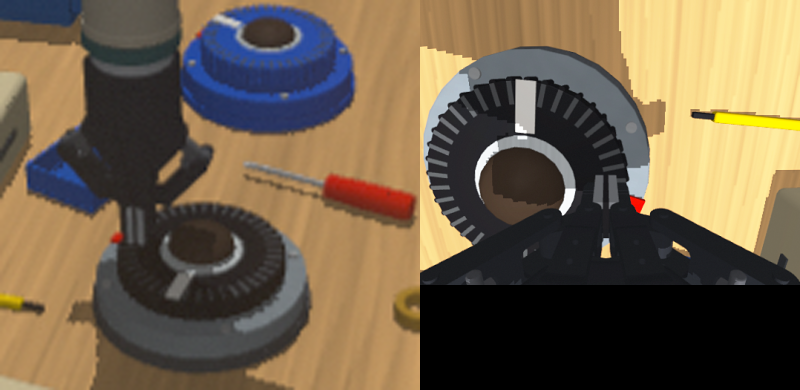

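The mark is at about 82°, so the ring stands at about 460°, with 260° left. One more half circle, then a measured remainder.

Request:
move_arm(moves=[[[-0.0006,-0.0081,0,0,0,0],[-0.0025,-0.0161,0,0,0,0],[-0.0057,-0.0236,0,0,0,0],[-0.0099,-0.0306,0,0,0,0],[-0.0152,-0.0368,0,0,0,0],[-0.0214,-0.0421,0,0,0,0],[-0.0284,-0.0463,0,0,0,0],[-0.0359,-0.0495,0,0,0,0],[-0.0439,-0.0514,0,0,0,0],[-0.052,-0.052,0,0,0,0],[-0.0601,-0.0514,0,0,0,0],[-0.0681,-0.0495,0,0,0,0],[-0.0756,-0.0463,0,0,0,0],[-0.0826,-0.0421,0,0,0,0],[-0.0888,-0.0368,0,0,0,0],[-0.0941,-0.0306,0,0,0,0],[-0.0983,-0.0236,0,0,0,0],[-0.1015,-0.0161,0,0,0,0],[-0.1034,-0.0081,0,0,0,0],[-0.104,0,0,0,0,0]]])

```text
clock: 18.5
eef_pos: [537.6, 157.8, 54.7]
tool_rot: [-3.14, -0.004, 0.001]
force: [0.2, 2.7, 5.8]
width: 0.2
```

```bash
python3 look.py e4
```

```text
18.5 [537.6 157.8  54.7] [0.2 2.7 5.8]
side 0.97 [237.2 198. ] [-14.9 -66.7] ang -102.6
side pointer 0.85 [72.  -5.1] ang -4.0
wrist pointer 0.62 [ 73.5 -23.5] ang -17.8
```

View pics/e4.png

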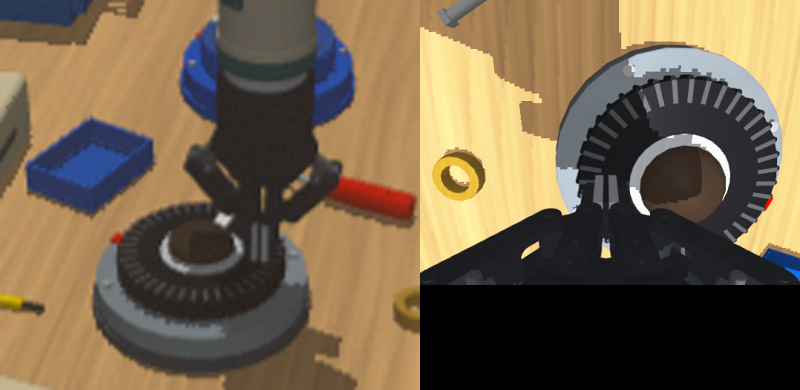

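The mark is at about -105° and the pointer at about -17°, so about 88° remains. That is 90° of tool travel, then lift straight up and look.

Request:
move_arm(moves=[[[0.0006,0.0081,0,0,0,0],[0.0025,0.0161,0,0,0,0],[0.0057,0.0236,0,0,0,0],[0.0099,0.0306,0,0,0,0],[0.0152,0.0368,0,0,0,0],[0.0214,0.0421,0,0,0,0],[0.0284,0.0463,0,0,0,0],[0.0359,0.0495,0,0,0,0],[0.0439,0.0514,0,0,0,0],[0.052,0.052,0,0,0,0],[0.052,0.052,0,0,0,0],[0.052,0.052,0,0,0,0],[0.052,0.052,-0.005,0,0,0],[0.052,0.052,-0.02,0,0,0],[0.052,0.052,-0.06,0,0,0],[0.052,0.052,-0.11,0,0,0],[0.052,0.052,-0.16,0,0,0],[0.052,0.052,-0.196,0,0,0],[0.052,0.052,-0.196,0,0,0],[0.052,0.052,-0.196,0,0,0]]])

```text
clock: 21.3
eef_pos: [587.1, 104.6, 249.3]
tool_rot: [3.141, 0.002, -0.0]
force: [1.0, -0.9, -1.6]
width: -0.2
```

```bash
python3 look.py e5; python3 - <<'E'
from h import *
c=get_image('wrist')['color'];cv2.imwrite('pics/f5.png',c)
E
```

```text
21.3 [587.1 104.6 249.3] [ 1.  -0.9 -1.6]
side 0.61 [206.2 207.7] [ 53.5 -10.1] ang -10.7
side pointer 0.84 [ 77.1 -22.6] ang -16.4
wrist 0.57 [306.1 133.5] [ 58.2 -14.5] ang -14.0
wrist 0.31 [316.7 141.1] [ 69.8 -22.4] ang -17.8
wrist pointer 0.69 [ 76.3 -27.3] ang -19.7
```

View pics/e5.png

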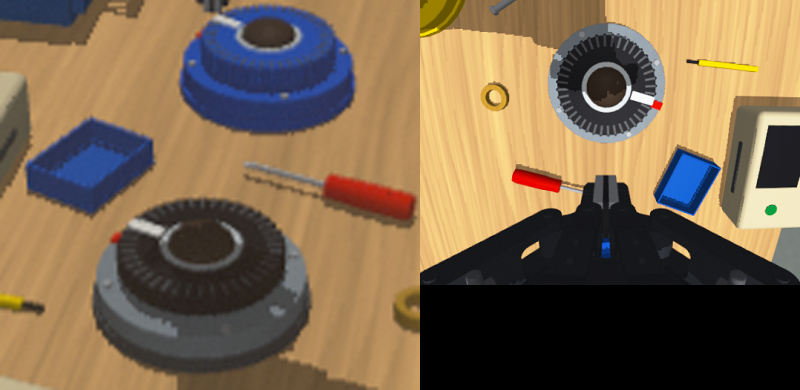

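View pics/f5.png

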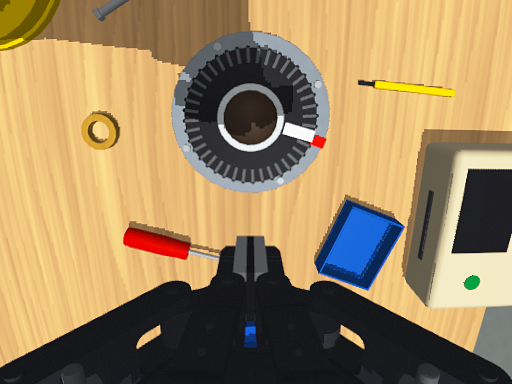

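The mark at (299,131) lies in line with the pointer at (319,142), and the arm is about 190 mm above the ring. The count reads about -137° at the start, then 120°, 291°, 460°, 630° and now about 720°. Handing in.

```bash
python3 -c "
from cell import job
print(job.finish_job())"
```

```text
the job is handed in; nothing more can be done
None
```

I rolled the black ring round to the pointer and on for two more full turns, then handed the job in at about 21 s of the 72 s allowed. The hand-in gives no verdict.

- **How it was turned:** I pressed the shut fingertips on the ring's top face at 52 mm from the axis, with about 6–7 N. Slip was about 5% of the tool's travel. I checked the mark in the pictures after each part turn and kept count of the turns from that.
- **Final alignment:** The last side and wrist pictures put the mark 4–6° clockwise of the pointer, against 17° allowed. By eye the two line up.
- **Everything else:** The tip ran well outside the dome and I saw no contact with it. The loose things in the last wrist view looked undisturbed, but I did not measure their positions again. The arm ended about 190 mm above the ring, touching nothing.
- **Disagreements:** The cameras differed by about 3 mm on the ring's centre, so I used a value between them. Single angle readings from the side and wrist cameras differed by up to about 10°. I judged those against the pictures.

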